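# Grease-ready axle carrier

## Task

Set up the grease dispenser by pressing its three round keys right down one at a time: the largest first, then the smallest, then the middle-sized one, letting each come back up before the next. Then pick up the square metal axle carrier, find which of its two ends has the blind hole, turn it until the hole faces straight up, and hold it that way, still, over the middle of the steel drip dish and about a hand's breadth above it. Finish while still holding it there in the gripper, nothing else carrying it, and leave the other parts on the table where they are.

Things in the scene. Friction and masses are not known exactly. Their poses are not given: they have to be found in the camera images.
- carrier_mid (a point): centre of the loose axle carrier: a plain aluminium block 56 mm long with a square 36 x 36 mm section, 120 to 240 g, lying on one long side (centre 18 mm above the table). One end has a round blind hole 20 mm across and 36 mm deep in its middle; the other end is solid. x axis: along the block, pointing out of the hole; z axis: up at the start. Any heading is possible at the start, so the hole may face any level direction.
- key_large (a joint): white round push key, 32 mm across, on a round black collar (48 mm across, 12 high), the largest of the three. Value: how far it is pressed, m; 0 up, 0.006 fully down. Its spring starts at about 1.2 N and needs 4 N fully down; it returns by itself. Counts as pressed from 0.004 on.
- key_small (a joint): white round push key, 16 mm across, on a round black collar (32 mm across, 12 high), the smallest of the three. Value: how far it is pressed, m; 0 up, 0.006 fully down. Its spring starts at about 1.2 N and needs 4 N fully down; it returns by itself. Counts as pressed from 0.004 on.
- key_middle (a joint): white round push key, 24 mm across, on a round black collar (40 mm across, 12 high), the middle-sized of the three. Value: how far it is pressed, m; 0 up, 0.006 fully down. Its spring starts at about 1.2 N and needs 4 N fully down; it returns by itself. Counts as pressed from 0.004 on.
- key_large_top (a point): centre of the top face of the largest key when up (48 mm above the table; 18 mm above the console top, 6 mm above its collar); moves down with the key. The three keys stand in one row on the grey console, 58 mm apart; which key is in which place varies.
- key_small_top (a point): centre of the top face of the smallest key when up (48 mm above the table; 18 mm above the console top, 6 mm above its collar); moves down with the key. The three keys stand in one row on the grey console, 58 mm apart; which key is in which place varies.
- key_middle_top (a point): centre of the top face of the middle-sized key when up (48 mm above the table; 18 mm above the console top, 6 mm above its collar); moves down with the key. The three keys stand in one row on the grey console, 58 mm apart; which key is in which place varies.
- console: fixed grey dispenser box 120 x 200 mm, 30 mm high, origin under its centre; its y axis runs along its 200 mm length and along the row of keys, which stand 15 mm nearer its -x side than its centre line
- dish_mid (a point): middle of the inner floor (4 mm above the table) of the fixed round steel drip dish, 110 mm across the rim, 14 mm high
- wheel: model-car wheel with black tyre lying flat, 82 mm dia, 36 high; loose, to be left alone; origin at its underside
- gear: small brass gear, 47 mm dia, 18 high; loose, to be left alone; origin at its underside
- spacer: solid round metal spacer, 26 mm dia, 24 high; loose, to be left alone; origin at its underside
- driver: screwdriver lying, 170 mm long; loose, to be left alone; origin at its underside
- motor: small round electric motor lying on a foot, 50 x 36 mm, 36 high; loose, to be left alone; origin at its underside
- car: red model car, 170 x 92 mm, 50 high; loose, to be left alone; origin at its underside
- oil: small white bottle, 40 mm dia, 90 high; loose, to be left alone; origin at its underside
Not all that is in view belongs to the job. What is shaped like the part that bears carrier_mid but orange, pink or turquoise is not meant.

How it is judged:
On the way, in this order (a step that is already met when the one before it is completed fails the run):
1. largest key pressed down, the others up (value of joint key_large above 0.004 m and value of joint each of key_small, key_middle below 0.002 m), for 0.05 s.
2. smallest key pressed down, the others up (value of joint key_small above 0.004 m and value of joint each of key_large, key_middle below 0.002 m), for 0.05 s.
3. middle-sized key pressed down, the others up (value of joint key_middle above 0.004 m and value of joint each of key_large, key_small below 0.002 m), for 0.05 s.
4. all keys up and the carrier lifted by the gripper (value of joint each of key_large, key_small, key_middle below 0.002 m and height (world z) of carrier_mid above 0.05 m and contact force between the fingers and carrier above 1 N), for 0.2 s.
At the end, for the whole second after the job is handed in: The carrier is held in the gripper and still, hole end up within 0.22 rad of straight up, its centre within 35 mm of the dish's middle seen from above and 75 to 250 mm above the table, touching the dish not at all; all three keys are up (angle between carrier_mid's own x axis and vertical below 0.22 rad and height (world z) of carrier_mid between 0.075 and 0.25 m and horizontal distance between carrier_mid and dish_mid below 0.035 m and contact force between the fingers and carrier above 1 N and contact force between carrier and dish below 0.1 N and linear speed of carrier below 0.03 m/s and angular speed of carrier below 0.3 rad/s and value of joint each of key_large, key_small, key_middle below 0.002 m); the arm keeps its last pose, push and grip.
It fails at once if two keys down at once (value of joint each of key_large, key_small above 0.003 m or value of joint each of key_large, key_middle above 0.003 m or value of joint each of key_small, key_middle above 0.003 m).
It fails at once if another part on the table shifted by more than 30 mm (distance of any of wheel, gear, spacer, driver, motor, car, oil from where it was at the start of the episode above 0.03 m).
It also fails if it takes over 48 s, if anything falls off the work surface, if the arm or the gripper's body presses on something with over 40 N, if the wrist force passes 120 N, or if a joint passes its speed limit or range.

## Robot

A 6-joint arm with a two-finger parallel gripper is mounted at the origin on the work surface. World frame = base frame: x ahead of the robot, y to its left, z up, the work surface at z = 0. Lengths are in m, angles in rad, forces in N, time in s.
With the tool pointing down it reaches from about 0.4 to 0.825 m from the base axis. Payload 7 kg.
Tool frame: the origin (TCP) lies midway between the tips of the shut fingers; the grasp point (between the pads) lies 19 mm behind it; x points along the fingers, y is the direction in which the jaws open and shut, and the axes are right-handed (so a half turn about x gives the same grasp; the last joint's range is limited). The gripper opens to 88 mm and grips with 3 to 60 N. Pads are 19 mm wide; open, the fingers measure 130 mm over their backs; the gripper's body (78 mm by 193 mm) begins 47 mm behind the grasp point.
Start: joints at [1.591, 0.359, 0.012, 0, -1.224, -0.288], TCP at [0.179, 0.651, 0.227] pointing down, gripper open.
Joint ranges: [-3.07, 3.07], [-1.43, 2.12], [-1.02, 1.25], [-3.03, 1.67], [-3.05, -0], [-3.03, 3.03]. Speed limits (rad/s): [2.39, 2.39, 3.01, 3.14, 3.14, 3.14].

## Interface

Orientations are given as a unit quaternion [x, y, z, w].
In Python, from plant import bot gives the robot as it stands.
- The arm moves only by the tool carry_out, never from a script. Its argument "moves" is a list of rows, each a list of 7 numbers: the finger opening in m, from 0 to 0.0876, then the shift along the tool's x, y, z in m, then the turn, a rotation vector about the tool's x, y, z in degrees. In form: [[jaw, x, y, z, ax, ay, az], ...]. A call has 1 to 10 rows; each row shifts and turns the commanded pose from where the row before left it, along the tool's axes as they then stand; what a row does not reach is not made up. A row lasts 1/12 s, in which the tool goes at most 41.7 mm and 7.16 degrees, less where a joint would pass 70% of its speed; a pose out of reach is approached as far as the arm can. A call is refused whole if a number of a shift passes 0.0417 or a number of a turn 7.16, either way. A call with a gripper value outside its range is refused whole. The fingers move at their own pace and stop on an object; the grip force is fixed at half the most. Time passes only in rows, so rows that do not move let the fingers close. It gives the time, the measured TCP pose, the force and the opening at its end, in the units of the state.
- bot.observe(): the state, without advancing time (a new reading comes with each control period).
- bot.camera(name): name is "scene" or "top"; returns (picture, depth): 384x512x3 uint8, red, green, blue; 384x512 float32, m along the optical axis (not along the pixel's ray), 0 where there is no reading.
- bot.get_calibration(name): a dict with "intrinsics" (3x3 intrinsics, pixels), "dist_coeffs" ([k1, k2, p1, p2, k3] as OpenCV has them; the pictures are not rectified), "cam_to_world" (4x4, takes a point from camera to world coordinates). Camera axes: x right, y down, z forward; pixel columns grow to the right and rows downward; lengths in m; the calibration is good to about 2 mm. A picture is of the moment at which its call begins. get_calibration takes no time and is no camera call.
- bot.hand_in(): hands the job in, once; it reports no verdict.
The state is a dict: "time_s": time; "joint_pos": joint angles; "joint_velocities": joint speeds; "joint_torque": joint torques, N m; "tool_pos": TCP position; "tcp_rot": TCP orientation; "wrist_force": force on the tool from outside, world axes, zero at the start; "torque": the same for the moment, N m; "width": finger opening in m.
Only numpy, scipy, OpenCV 4.12 (cv2) and the standard library are available. Lean on these libraries where they do the work, as an engineer would, in place of code of your own. Each camera call takes 0.05 s, during which the arm holds its last target.

## Working session

There is one attempt and no reset: what is moved stays moved. The work goes in short steps, Python scripts to look and compute and a tool call to move; the robot and the scene stay as the last step left them, time stands still between calls to the robot, and variables do not carry over. Pictures are saved under pics/ and viewed, and the job is handed in when it is done.

Besides the shell and the picture viewer there is one more tool, called after "Request:" by a JSON object that holds its "name" and its "arguments", one argument or row to a line. carry_out: Moves the arm, as the interface text tells. Its arguments: {"type":"object","properties":{"moves":{"type":"array","items":{"type":"array","items":{"type":"number"}}}},"required":["moves"]}

```bash
ls; mkdir -p pics; python3 - <<'E'
from plant import bot
import cv2,numpy as np,pickle
print(bot.observe())
for n in("scene","top"):
    im,d=bot.camera(n); c=bot.get_calibration(n)
    pickle.dump((im,d,c),open(f'pics/{n}0.pkl','wb'))
    cv2.imwrite(f'pics/{n}0.png',im[:,:,::-1]); print(n,c)
E
```

```text
pics
{'time_s': 0.0, 'joint_pos': array([ 1.59109247e+00,  3.59371484e-01,  1.10526607e-02, -3.62790218e-04,
       -1.22407119e+00, -2.88146318e-01]), 'joint_velocities': array([ 0.00146618, -0.00192322,  0.00087898,  0.00091232,  0.00010699,
       -0.00118305]), 'joint_torque': array([ 1.12222126e-03, -5.82722318e+01,  2.93054867e+01,  6.99725077e+00,
        6.98208998e-03, -1.50906371e-04]), 'tool_pos': array([0.17850675, 0.65046458, 0.22562766]), 'tcp_rot': array([-0.70073626,  0.09503506,  0.70080149,  0.09388447]), 'wrist_force': array([0.3987984 , 0.29114093, 0.80020735]), 'torque': array([ 0.01713056, -0.02240207, -0.00522463]), 'width': 0.08737563683519876}
scene {'intrinsics': array([[483.84590557,   0.        , 258.16322381],
       [  0.        , 483.84590557, 199.0906461 ],
       [  0.        ,   0.        ,   1.        ]]), 'dist_coeffs': array([-0.0666708,  0.       ,  0.       ,  0.       ,  0.       ]), 'cam_to_world': array([[ 0.36540611,  0.52434871, -0.7691143 ,  1.43753317],
       [ 0.93062359, -0.1876343 ,  0.31421824, -0.35009872],
       [ 0.02044771, -0.83057317, -0.556534  ,  0.72611683],
       [ 0.        ,  0.        ,  0.        ,  1.        ]])}
top {'intrinsics': array([[489.8173085 ,   0.        , 254.71308601],
       [  0.        , 489.8173085 , 191.66923334],
       [  0.        ,   0.        ,   1.        ]]), 'dist_coeffs': array([-0.02349876,  0.        ,  0.        ,  0.        ,  0.        ]), 'cam_to_world': array([[ 0.01452633, -0.98582184,  0.16716544,  0.28114225],
       [-0.99971998, -0.01744274, -0.01599118,  0.02097454],
       [ 0.01868028, -0.16688634, -0.98579917,  1.58624867],
       [ 0.        ,  0.        ,  0.        ,  1.        ]])}
```

View pics/scene0.png

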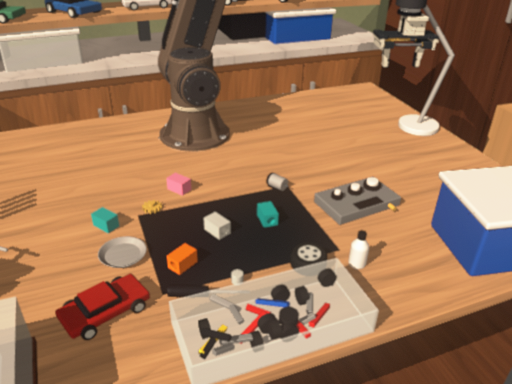

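View pics/top0.png

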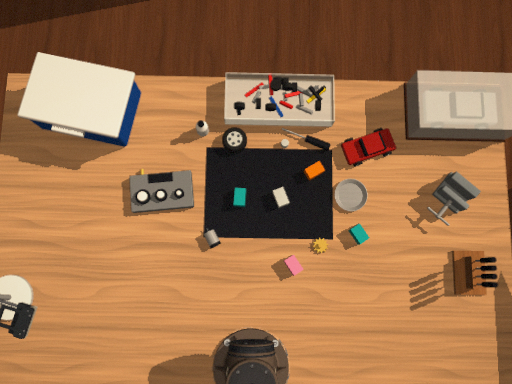

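The carrier is the pale block at top (281,197) and scene (217,225). The console with its keys is at top (161,190), with the large key leftmost. The dish is at top (350,196). Next I'll zoom in and measure.

```bash
cat > h.py <<'E'
import numpy as np,cv2,pickle
def load(n,i=0): return pickle.load(open(f'pics/{n}{i}.pkl','rb'))
def ray(c,uv):
    p=cv2.undistortPoints(np.array(uv,float).reshape(-1,1,2),c['intrinsics'],c['dist_coeffs']).reshape(-1,2)
    d=np.c_[p,np.ones(len(p))]@c['cam_to_world'][:3,:3].T
    return c['cam_to_world'][:3,3],d
def onz(c,uv,z):
    o,d=ray(c,uv); return o+d*((z-o[2])/d[:,2])[:,None]
E
python3 - <<'E'
from h import *
a,d,c=load('top'); s,ds,cs=load('scene')
def z(im,x,y,w,h,k): return cv2.resize(im[y:y+h,x:x+w,::-1],None,fx=k,fy=k,interpolation=cv2.INTER_CUBIC)
cv2.imwrite('pics/z1.png',np.vstack([np.hstack([z(a,260,178,40,40,8),z(s,195,205,40,40,8)]),np.hstack([z(a,122,162,80,60,4),z(s,310,170,80,60,4)])]))
cv2.imwrite('pics/z2.png',z(a,260,178,40,40,8))
g=cv2.cvtColor(a,cv2.COLOR_RGB2HSV)
def comps(mask,x0,y0,x1,y1,mn):
    m=np.zeros_like(mask);m[y0:y1,x0:x1]=mask[y0:y1,x0:x1]
    for k in cv2.findContours(m,cv2.RETR_EXTERNAL,cv2.CHAIN_APPROX_NONE)[0]:
        if cv2.contourArea(k)>mn: yield k
w=((g[...,1]<60)&(g[...,2]>150)).astype(np.uint8)
print('keys')
for k in comps(w,128,165,198,215,8):
    (u,v),r=cv2.minEnclosingCircle(k); m=cv2.moments(k);u,v=m['m10']/m['m00'],m['m01']/m['m00']
    print(u,v,r,cv2.contourArea(k),onz(c,[[u,v]],.048))
w=((g[...,2]>90)&(g[...,1]<90)).astype(np.uint8)
for k in comps(w,255,175,305,220,50):
    q=cv2.minAreaRect(k);print('carrier',q,onz(c,[q[0]],.036),onz(c,cv2.boxPoints(q),.036))
w=((g[...,1]<60)).astype(np.uint8)
for k in comps(w,334,175,370,216,200):
    q=cv2.fitEllipse(k);print('dish',q,onz(c,[q[0]],.014))
# depth pointcloud check
vv,uu=np.mgrid[178:218,260:300]
P=np.c_[uu.ravel(),vv.ravel()]
o,dd=ray(c,P); X=o+dd*d[178:218,260:300].ravel()[:,None]
m=(X[:,2]>.028)&(X[:,2]<.045)
print(m.sum(),X[m].mean(0)); q=cv2.minAreaRect(X[m][:,:2].astype(np.float32)*1000);print(q)
E
```

```text
keys
160.06060606060606 193.92424242424244 3.6056511402130127 33.0 [[0.52941274 0.29638685 0.048     ]]
141.96923076923076 195.59230769230768 5.099119663238525 65.0 [[0.52304384 0.35341641 0.048     ]]
178.45 192.31666666666666 2.304986000061035 10.0 [[0.53561467 0.2383169  0.048     ]]
carrier ((280.6896667480469, 196.2241668701172), (18.383838653564453, 11.884501457214355), 68.19859313964844) [[ 0.53067541 -0.08774739  0.036     ]] [[ 0.55077204 -0.05888696  0.036     ]
 [ 0.56583297 -0.09433252  0.036     ]
 [ 0.51065026 -0.11650667  0.036     ]
 [ 0.49578324 -0.08121398  0.036     ]]
dish ((350.43853759765625, 194.77395629882812), (30.023906707763672, 31.63591194152832), 111.95051574707031) [[ 0.54300024 -0.31748301  0.014     ]]
196 [ 0.53052838 -0.08692019  0.03530578]
((531.0746459960938, -87.02601623535156), (56.36441421508789, 36.5832633972168), 23.218482971191406)
```

View pics/z1.png

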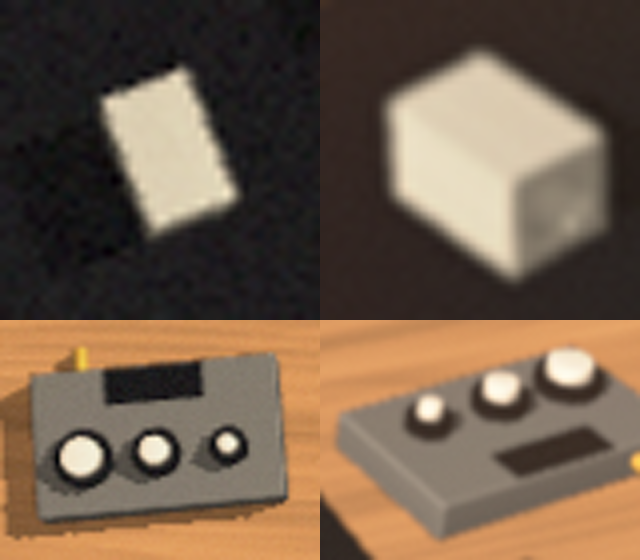

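```bash
cat >> h.py <<'E'
from scipy.spatial.transform import Rotation as Rn
def st(target=None):
    from plant import bot
    o=bot.observe(); R=Rn.from_quat(o['tcp_rot']).as_matrix()
    np.set_printoptions(precision=4,suppress=True)
    print('t',o['time_s'],'pos',o['tool_pos'],'F',o['wrist_force'],'w',o['width']);print('q',o['joint_pos']);print(R)
    if target is not None: print('tool shift',R.T@(np.array(target)-o['tool_pos']))
    return o,R
E
python3 - <<'E'
from h import *
st([.523,.3534,.10])
s,ds,cs=load('scene')
def z(im,x,y,w,h,k): return cv2.resize(im[y:y+h,x:x+w,::-1],None,fx=k,fy=k,interpolation=cv2.INTER_CUBIC)
def st2(i): i=i.astype(float); return np.clip((i-20)*1.6,0,255)
cv2.imwrite('pics/z3.png',np.hstack([cv2.normalize(z(s,*p,28,28,9),None,0,255,cv2.NORM_MINMAX) for p in((208,212),(254,200),(170,245))]))
E
```

```text
t 0.1 pos [0.1785 0.6505 0.2257] F [ 0.6638 -0.843   0.319 ] w 0.0877145626610861
q [ 1.5911  0.3593  0.0111 -0.0003 -1.2241 -0.2881]
[[-0.0002 -0.2647 -0.9643]
 [-0.0015 -0.9643  0.2647]
 [-1.      0.0015 -0.0002]]
tool shift [ 0.1261  0.1952 -0.4108]
```

View pics/z3.png

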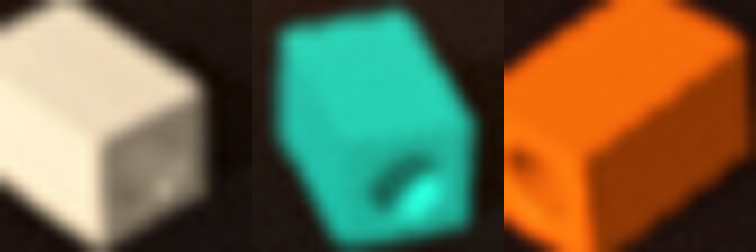

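The shaded end of the aluminium block at heading about +23° looks like it has the hole, with the same highlight as the turquoise one. I'll check that later from above. First I'm moving over the large key with the fingers shut.

Request:
{"name": "carry_out", "arguments": {
  "moves": [
    [0, 0.003, 0.0195, -0.0411, 0, 0, 0],
    [0, 0.003, 0.0195, -0.036, 0, 0, 0],
    [0, 0.003, 0.0195, -0.036, 0, 0, 0],
    [0, 0.003, 0.0195, -0.036, 0, 0, 0],
    [0, 0.003, 0.0195, -0.036, 0, 0, 0],
    [0, 0.003, 0.0195, -0.036, 0, 0, 0],
    [0, 0.003, 0.0195, -0.036, 0, 0, 0],
    [0, 0.003, 0.0195, -0.036, 0, 0, 0],
    [0, 0.003, 0.0195, -0.036, 0, 0, 0],
    [0, 0.003, 0.0195, -0.036, 0, 0, 0]
  ]
}}

```text
time_s: 0.93
tool_pos: [0.4771, 0.3671, 0.1966]
tcp_rot: [-0.701, 0.094, 0.701, 0.094]
wrist_force: [1.0, 1.5, 0.8]
width: 0.0266
```

Request:
{"name": "carry_out", "arguments": {
  "moves": [
    [0, 0.02, 0, -0.03, 0, 0, 0],
    [0, 0.03, 0, -0.016, 0, 0, 0],
    [0, 0.03, 0, 0, 0, 0, 0],
    [0, 0, 0, 0, 0, 0, 0],
    [0, 0, 0, 0, 0, 0, 0]
  ]
}}

```text
time_s: 1.35
tool_pos: [0.5198, 0.3554, 0.1153]
tcp_rot: [-0.7, 0.096, 0.702, 0.093]
wrist_force: [0.1, 0.1, 0.2]
width: 0.0002
```

```bash
python3 - <<'E'
from h import *
st([.523,.3534,.06])
E
```

```text
t 1.35 pos [0.5198 0.3554 0.1153] F [0.059  0.1485 0.1578] w 0.00019880169404331015
q [ 0.9092  0.3763 -0.2321  0.0001 -0.967   0.3932]
[[-0.0028 -0.2651 -0.9642]
 [-0.0036 -0.9642  0.2651]
 [-1.      0.0043  0.0017]]
tool shift [ 0.0553  0.0008 -0.0037]
```

Request:
{"name": "carry_out", "arguments": {
  "moves": [
    [0, 0.03, 0.001, -0.0035, 0, 0, 0],
    [0, 0.025, 0, 0, 0, 0, 0],
    [0, 0.009, 0, 0, 0, 0, 0],
    [0, 0.005, 0, 0, 0, 0, 0],
    [0, 0.0035, 0, 0, 0, 0, 0],
    [0, 0, 0, 0, 0, 0, 0],
    [0, 0, 0, 0, 0, 0, 0]
  ]
}}

```text
time_s: 1.93
tool_pos: [0.524, 0.3557, 0.0468]
tcp_rot: [0.701, -0.093, -0.7, -0.095]
wrist_force: [-2.7, -1.9, 4.0]
width: 0.0004
```

```bash
python3 - <<'E'
from h import *
st([.5356,.2383,.07])
from plant import bot
s=bot.camera('scene')[0]
cv2.imwrite('pics/p1.png',cv2.resize(s[140:230,290:410,::-1],None,fx=5,fy=5,interpolation=cv2.INTER_CUBIC))
E
```

```text
t 1.9333 pos [0.524  0.3557 0.0468] F [-2.7354 -1.9264  3.9846] w 0.0003644195685132623
q [ 0.9043  0.4519 -0.2959  0.0006 -0.8209  0.3993]
[[ 0.0016 -0.2636 -0.9646]
 [ 0.0014 -0.9646  0.2636]
 [-1.     -0.0017 -0.0012]]
tool shift [-0.0234  0.1101 -0.0422]
```

View pics/p1.png

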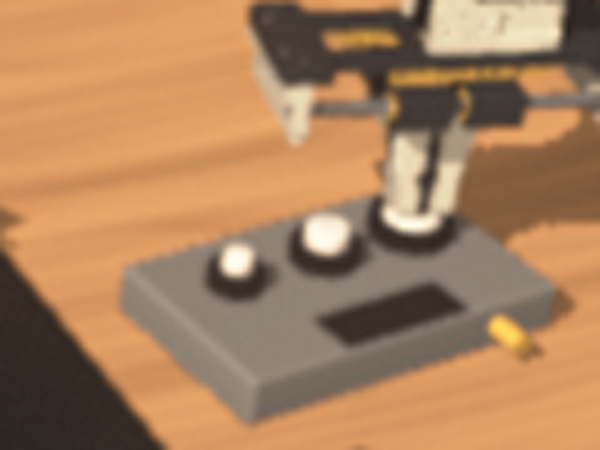

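The fingers are centred on the large key and it is partly down. I'll push a little further in small steps and watch the force.

Request:
{"name": "carry_out", "arguments": {
  "moves": [
    [0, 0.002, 0, 0, 0, 0, 0],
    [0, 0, 0, 0, 0, 0, 0]
  ]
}}

```text
time_s: 2.15
tool_pos: [0.5242, 0.3558, 0.046]
tcp_rot: [0.702, -0.093, -0.7, -0.095]
wrist_force: [-8.0, -3.5, 19.2]
width: 0.0003
```

Request:
{"name": "carry_out", "arguments": {
  "moves": [
    [0, 0.002, 0, 0, 0, 0, 0],
    [0, 0, 0, 0, 0, 0, 0]
  ]
}}

```text
time_s: 2.32
tool_pos: [0.5243, 0.3558, 0.0457]
tcp_rot: [0.702, -0.093, -0.7, -0.095]
wrist_force: [-12.9, -5.1, 32.8]
width: 0.0002
```

```bash
python3 - <<'E'
from h import *
st()
from plant import bot
s=bot.camera('scene')[0]
cv2.imwrite('pics/p2.png',cv2.resize(s[160:215,325:400,::-1],None,fx=9,fy=9,interpolation=cv2.INTER_CUBIC))
E
```

```text
t 2.3167 pos [0.5243 0.3558 0.0457] F [-12.8805  -5.13    32.824 ] w 0.00021045790992318166
q [ 0.9045  0.4529 -0.2978  0.0017 -0.8167  0.3994]
[[ 0.0031 -0.2626 -0.9649]
 [ 0.002  -0.9649  0.2626]
 [-1.     -0.0027 -0.0025]]
```

View pics/p2.png

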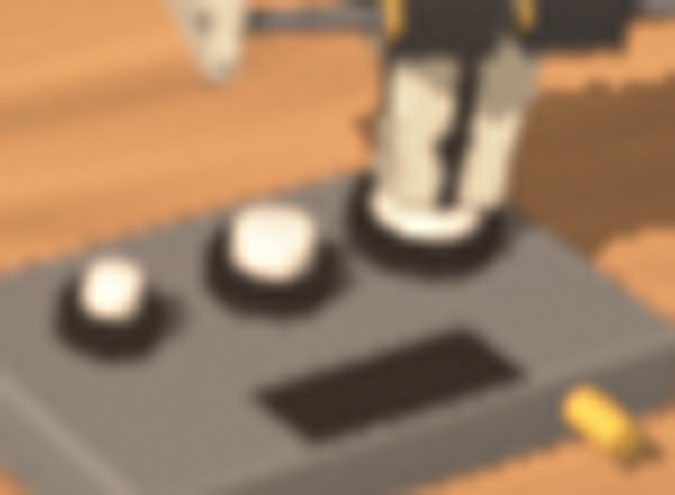

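The large key is flush with its collar and the force rise shows it has bottomed, at a measured TCP z of about 0.046. So the contact surface sits about 4 mm beyond the reported TCP. Now up and over to the small key.

Request:
{"name": "carry_out", "arguments": {
  "moves": [
    [0, -0.03, 0, 0, 0, 0, 0],
    [0, -0.005, 0, 0, 0, 0, 0],
    [0, 0, 0.037, -0.014, 0, 0, 0],
    [0, 0, 0.037, -0.014, 0, 0, 0],
    [0, 0, 0.036, -0.014, 0, 0, 0],
    [0, 0, 0, 0, 0, 0, 0],
    [0, 0, 0, 0, 0, 0, 0],
    [0, 0, 0, 0, 0, 0, 0]
  ]
}}

```text
time_s: 3.03
tool_pos: [0.5361, 0.2381, 0.0765]
tcp_rot: [0.701, -0.094, -0.7, -0.095]
wrist_force: [0.9, -0.3, -0.4]
width: 0.0006
```

```bash
python3 - <<'E'
from h import *
st([.5356,.2383,.0465])
E
```

```text
t 3.0333 pos [0.5361 0.2381 0.0765] F [ 0.927  -0.3161 -0.4083] w 0.0005823489930864669
q [ 0.7513  0.3523 -0.3772  0.0004 -0.8386  0.5509]
[[ 0.0022 -0.265  -0.9642]
 [ 0.0016 -0.9642  0.265 ]
 [-1.     -0.0021 -0.0017]]
tool shift [ 0.03   -0.      0.0005]
```

Request:
{"name": "carry_out", "arguments": {
  "moves": [
    [0, 0.02, 0, 0, 0, 0, 0],
    [0, 0.006, 0, 0, 0, 0, 0],
    [0, 0.003, 0, 0, 0, 0, 0],
    [0, 0.001, 0, 0, 0, 0, 0],
    [0, 0, 0, 0, 0, 0, 0],
    [0, 0, 0, 0, 0, 0, 0]
  ]
}}

```text
time_s: 3.53
tool_pos: [0.5352, 0.2388, 0.0463]
tcp_rot: [0.701, -0.094, -0.701, -0.094]
wrist_force: [-2.7, 0.9, 6.1]
width: 0.0008
```

Request:
{"name": "carry_out", "arguments": {
  "moves": [
    [0, 0.001, 0, 0, 0, 0, 0],
    [0, 0, 0, 0, 0, 0, 0]
  ]
}}

```text
time_s: 3.7
tool_pos: [0.5353, 0.2388, 0.0461]
tcp_rot: [0.701, -0.094, -0.701, -0.094]
wrist_force: [-4.4, -0.1, 12.8]
width: 0.0003
```

```bash
python3 - <<'E'
from h import *
st()
from plant import bot
s=bot.camera('scene')[0]
cv2.imwrite('pics/p3.png',cv2.resize(s[160:215,325:400,::-1],None,fx=9,fy=9,interpolation=cv2.INTER_CUBIC))
E
```

```text
t 3.7 pos [0.5353 0.2388 0.0461] F [-4.3787 -0.1141 12.8087] w 0.0003090876947907728
q [ 0.7533  0.3902 -0.4052  0.0006 -0.7744  0.5511]
[[ 0.001  -0.2629 -0.9648]
 [ 0.0004 -0.9648  0.2629]
 [-1.     -0.0006 -0.0009]]
```

View pics/p3.png

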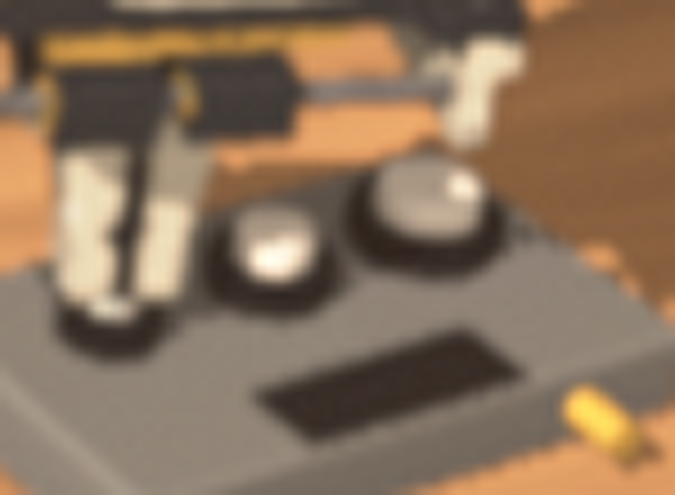

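The small key is flush too, and the large key has come back up. Now the middle key.

Request:
{"name": "carry_out", "arguments": {
  "moves": [
    [0, -0.03, 0, 0, 0, 0, 0],
    [0, 0, 0, 0, 0, 0, 0],
    [0, 0, -0.027, 0.0105, 0, 0, 0],
    [0, 0, -0.027, 0.0105, 0, 0, 0],
    [0, 0, 0, 0, 0, 0, 0],
    [0, 0, 0, 0, 0, 0, 0],
    [0, 0, 0, 0, 0, 0, 0]
  ]
}}

```text
time_s: 4.33
tool_pos: [0.5287, 0.2957, 0.0743]
tcp_rot: [-0.701, 0.094, 0.701, 0.094]
wrist_force: [-1.1, -0.1, 0.1]
width: 0.0003
```

```bash
python3 - <<'E'
from h import *
st([.5294,.2964,.0461])
E
```

```text
t 4.3333 pos [0.5287 0.2957 0.0743] F [-1.1295 -0.1291  0.1105] w 0.00026034859426048715
q [ 0.8321  0.3835 -0.3328  0.     -0.8551  0.4722]
[[-0.0003 -0.2634 -0.9647]
 [-0.0004 -0.9647  0.2634]
 [-1.      0.0004  0.0002]]
tool shift [ 0.0282 -0.0009 -0.0005]
```

Request:
{"name": "carry_out", "arguments": {
  "moves": [
    [0, 0.019, 0, 0, 0, 0, 0],
    [0, 0.006, 0, 0, 0, 0, 0],
    [0, 0.003, 0, 0, 0, 0, 0],
    [0, 0.0015, 0, 0, 0, 0, 0],
    [0, 0, 0, 0, 0, 0, 0],
    [0, 0, 0, 0, 0, 0, 0],
    [0, 0, 0, 0, 0, 0, 0]
  ]
}}

```text
time_s: 4.92
tool_pos: [0.5288, 0.2946, 0.0462]
tcp_rot: [-0.701, 0.095, 0.701, 0.094]
wrist_force: [-5.9, 0.2, 10.3]
width: 0.0004
```

```bash
python3 - <<'E'
from h import *
st()
from plant import bot
s=bot.camera('scene')[0]
cv2.imwrite('pics/p4.png',cv2.resize(s[160:215,325:400,::-1],None,fx=9,fy=9,interpolation=cv2.INTER_CUBIC))
E
```

```text
t 4.9167 pos [0.5288 0.2946 0.0462] F [-5.8653  0.2465 10.3003] w 0.0003520345200243631
q [ 0.8308  0.4165 -0.3594  0.0001 -0.7954  0.472 ]
[[-0.0003 -0.2647 -0.9643]
 [-0.0005 -0.9643  0.2647]
 [-1.      0.0005  0.0002]]
```

View pics/p4.png

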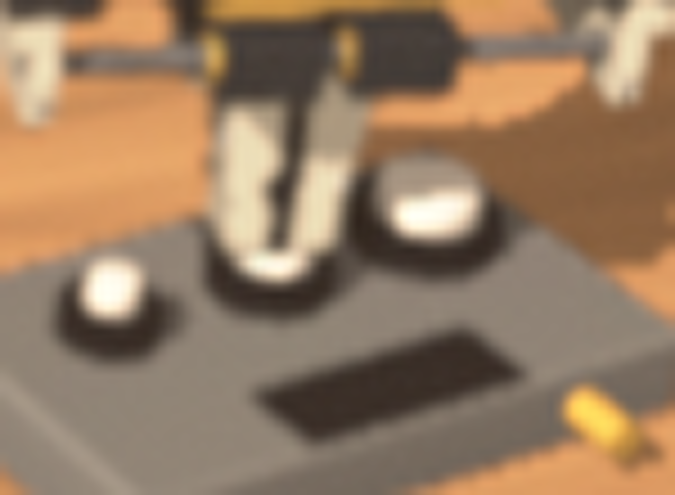

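All three keys are done in order. Next I lift, move over the carrier with the jaws open, and yaw so that the jaws close across its 36 mm width.

Request:
{"name": "carry_out", "arguments": {
  "moves": [
    [0, -0.03, 0, 0, 0, 0, 0],
    [0, -0.04, 0, 0, 0, 0, 0],
    [0, -0.04, 0, 0, 0, 0, 0],
    [0.087, -0.01, 0.035, -0.0103, 0, 0, 0],
    [0.087, 0, 0.0368, -0.0103, 0, 0, 0],
    [0.087, 0, 0.0368, -0.0103, 0, 0, 0],
    [0.087, 0, 0.0368, -0.0103, 0, 0, 0],
    [0.087, 0, 0.0368, -0.0103, 0, 0, 0],
    [0.087, 0, 0.0368, -0.0103, 0, 0, 0],
    [0.087, 0, 0.0368, -0.0103, 0, 0, 0]
  ]
}}

```text
time_s: 5.8
tool_pos: [0.5301, 0.0271, 0.1653]
tcp_rot: [-0.701, 0.095, 0.701, 0.094]
wrist_force: [-0.0, -0.7, -0.4]
width: 0.0414
```

Request:
{"name": "carry_out", "arguments": {
  "moves": [
    [0.087, 0, 0.0368, -0.0103, 7, 0, 0],
    [0.087, 0, 0.035, -0.015, 7, 0, 0],
    [0.087, 0, 0.034, -0.019, 7, 0, 0],
    [0.087, 0, 0, 0, 7, 0, 0],
    [0.087, 0, 0, 0, 7, 0, 0],
    [0.087, 0, 0, 0, 7, 0, 0],
    [0.087, 0, 0, 0, 7, 0, 0],
    [0.087, 0, 0, 0, 7, 0, 0],
    [0.087, 0, 0, 0, 7, 0, 0],
    [0.087, 0, 0, 0, 7, 0, 0]
  ]
}}

```text
time_s: 6.63
tool_pos: [0.531, -0.0864, 0.165]
tcp_rot: [-0.518, 0.481, 0.518, 0.481]
wrist_force: [-0.2, -0.5, -0.2]
width: 0.0866
```

Request:
{"name": "carry_out", "arguments": {
  "moves": [
    [0.087, 0, 0, 0, 7, 0, 0],
    [0.087, 0, 0, 0, 7, 0, 0],
    [0.087, 0, 0, 0, 7, 0, 0],
    [0.087, 0, 0, 0, 7, 0, 0],
    [0.087, 0, 0, 0, 7, 0, 0],
    [0.087, 0, 0, 0, 7, 0, 0],
    [0.087, 0, 0, 0, 7, 0, 0],
    [0.087, 0, 0, 0, 7, 0, 0],
    [0.087, 0, 0, 0, 7, 0, 0],
    [0.087, 0, 0, 0, 7, 0, 0]
  ]
}}

```text
time_s: 7.47
tool_pos: [0.531, -0.0863, 0.165]
tcp_rot: [-0.149, 0.692, 0.149, 0.691]
wrist_force: [0.8, 0.2, 0.5]
width: 0.0869
```

```bash
python3 - <<'E'
from h import *
o,R=st([.531,-.0872,.15])
print(np.degrees(np.arctan2(R[1,1],R[0,1])))
E
```

```text
t 7.4667 pos [ 0.531  -0.0863  0.165 ] F [0.8309 0.2361 0.4951] w 0.08690017930216945
q [ 0.2034  0.1849 -0.3772  0.0001 -1.0094 -1.3506]
[[-0.0007 -0.4111  0.9116]
 [-0.0002  0.9116  0.4111]
 [-1.      0.0001 -0.0007]]
tool shift [ 0.015  -0.0008 -0.0003]
114.27469048748274
```

Request:
{"name": "carry_out", "arguments": {
  "moves": [
    [0.087, 0.03, -0.0008, 0, 1.5, 0, 0],
    [0.087, 0.035, 0, 0, 0, 0, 0],
    [0.087, 0.035, 0, 0, 0, 0, 0],
    [0.087, 0.025, 0, 0, 0, 0, 0],
    [0.087, 0.015, 0, 0, 0, 0, 0],
    [0.087, 0.01, 0, 0, 0, 0, 0],
    [0.087, 0, 0, 0, 0, 0, 0],
    [0.087, 0, 0, 0, 0, 0, 0]
  ]
}}

```text
time_s: 8.13
tool_pos: [0.5319, -0.0868, 0.0151]
tcp_rot: [-0.142, 0.693, 0.142, 0.693]
wrist_force: [1.1, -0.4, 1.6]
width: 0.0868
```

```bash
python3 - <<'E'
from h import *
o,R=st([.531,-.0872,.008])
print(np.degrees(np.arctan2(R[1,1],R[0,1])))
from plant import bot
s=bot.camera('scene')[0]
cv2.imwrite('pics/p5.png',cv2.resize(s[150:290,140:300,::-1],None,fx=4,fy=4,interpolation=cv2.INTER_CUBIC))
E
```

```text
t 8.1333 pos [ 0.5319 -0.0868  0.0151] F [ 1.0634 -0.3755  1.5815] w 0.08675801921877713
q [ 0.2023  0.3729 -0.5368  0.0003 -0.6616 -1.3692]
[[-0.0005 -0.3932  0.9195]
 [-0.0003  0.9195  0.3932]
 [-1.     -0.0001 -0.0006]]
tool shift [ 0.0071 -0.     -0.001 ]
113.15363836230435
```

View pics/p5.png

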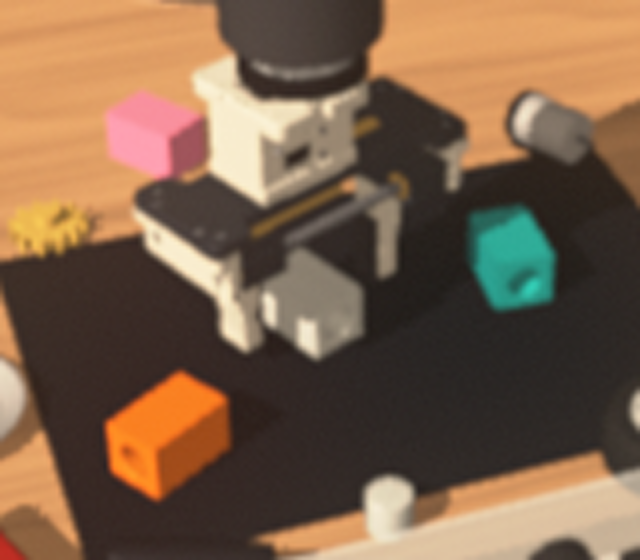

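The jaws straddle the carrier evenly. I go 6 mm lower and close.

Request:
{"name": "carry_out", "arguments": {
  "moves": [
    [0.087, 0.004, 0, 0, 0, 0, 0],
    [0.087, 0.002, 0, 0, 0, 0, 0],
    [0, 0, 0, 0, 0, 0, 0],
    [0, 0, 0, 0, 0, 0, 0],
    [0, 0, 0, 0, 0, 0, 0],
    [0, 0, 0, 0, 0, 0, 0],
    [0, 0, 0, 0, 0, 0, 0],
    [0, 0, 0, 0, 0, 0, 0],
    [0, 0, 0, 0, 0, 0, 0],
    [0, 0, 0, 0, 0, 0, 0]
  ]
}}

```text
time_s: 9.02
tool_pos: [0.5319, -0.0865, 0.0088]
tcp_rot: [-0.142, 0.693, 0.142, 0.693]
wrist_force: [-0.0, 0.6, 0.4]
width: 0.039
```

```bash
python3 - <<'E'
from h import *
st()
E
```

```text
t 9.0167 pos [ 0.5319 -0.0865  0.0088] F [-0.0134  0.5783  0.3539] w 0.03902480066360194
q [ 0.2026  0.3823 -0.5422  0.     -0.6463 -1.3693]
[[ 0.     -0.3932  0.9194]
 [-0.      0.9194  0.3932]
 [-1.     -0.      0.    ]]
```

Request:
{"name": "carry_out", "arguments": {
  "moves": [
    [0, 0, 0, 0, 0, 0, 0],
    [0, 0, 0, 0, 0, 0, 0],
    [0, -0.01, 0, 0, 0, 0, 0],
    [0, -0.02, 0, 0, 0, 0, 0],
    [0, -0.02, 0, 0, 0, 0, 0],
    [0, -0.02, 0, 0, 0, 0, 0],
    [0, -0.03, 0, 0, 0, 0, 0],
    [0, -0.03, 0, 0, 0, 0, 0],
    [0, 0, 0, 0, 0, 0, 0],
    [0, 0, 0, 0, 0, 0, 0]
  ]
}}

```text
time_s: 9.85
tool_pos: [0.533, -0.0863, 0.1413]
tcp_rot: [-0.142, 0.691, 0.142, 0.694]
wrist_force: [-0.3, 0.3, -1.6]
width: 0.0358
```

```bash
python3 - <<'E'
from h import *
o,R=st()
print(R.T@(np.array([.543,-.3175,.28])-o['tool_pos']))
from plant import bot
s=bot.camera('scene')[0]
cv2.imwrite('pics/p6.png',cv2.resize(s[110:250,140:300,::-1],None,fx=4,fy=4,interpolation=cv2.INTER_CUBIC))
E
```

```text
t 9.85 pos [ 0.533  -0.0863  0.1413] F [-0.2904  0.3054 -1.6095] w 0.03582539989051251
q [ 0.2026  0.2088 -0.4077  0.0001 -0.9499 -1.3692]
[[ 0.0044 -0.3933  0.9194]
 [ 0.0008  0.9194  0.3933]
 [-1.     -0.001   0.0044]]
[-0.1389 -0.2166 -0.0811]
```

View pics/p6.png

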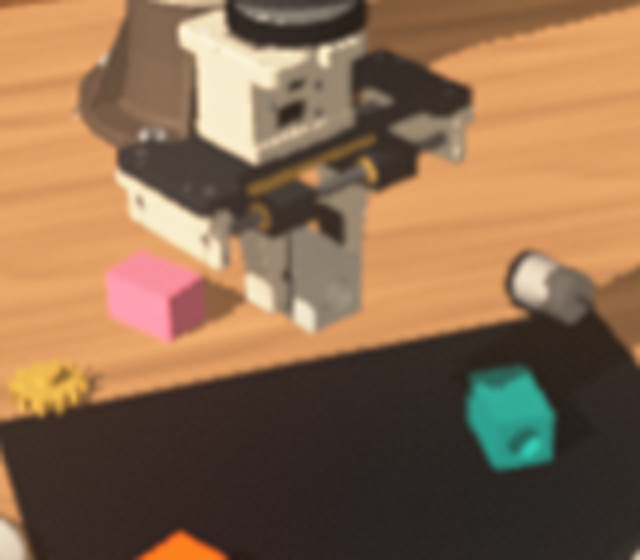

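The carrier is held and level. Now up and towards the dish.

Request:
{"name": "carry_out", "arguments": {
  "moves": [
    [0, -0.02, -0.01, -0.004, 0, 0, 0],
    [0, -0.025, -0.022, -0.008, 0, 0, 0],
    [0, -0.025, -0.026, -0.01, 0, 0, 0],
    [0, -0.025, -0.026, -0.01, 0, 0, 0],
    [0, -0.025, -0.026, -0.01, 0, 0, 0],
    [0, -0.02, -0.026, -0.01, 0, 0, 0],
    [0, -0.02, -0.026, -0.01, 0, 0, 0],
    [0, 0, -0.026, -0.01, 0, 0, 0],
    [0, 0, -0.028, -0.01, 0, 0, 0],
    [0, 0, 0, 0, 0, 0, 0]
  ]
}}

```text
time_s: 10.73
tool_pos: [0.5407, -0.3211, 0.2966]
tcp_rot: [-0.141, 0.694, 0.141, 0.692]
wrist_force: [0.2, 0.9, -2.1]
width: 0.036
```

Request:
{"name": "carry_out", "arguments": {
  "moves": [
    [0, 0, 0, 0, -4, 0, 0],
    [0, 0, 0, 0, -6, 0, 0],
    [0, 0, 0, 0, -7, 0, 0],
    [0, 0, 0, 0, -7, 0, 0],
    [0, 0, 0, 0, -7, 0, 0],
    [0, 0, 0, 0, -7, 0, 0],
    [0, 0, 0, 0, -7, 0, 0],
    [0, 0, 0, 0, -5, 0, 0],
    [0, 0, 0, 0, -4, 0, 0],
    [0, 0, 0, 0, 0, 0, 0]
  ]
}}

```text
time_s: 11.57
tool_pos: [0.5409, -0.3168, 0.297]
tcp_rot: [-0.441, 0.553, 0.443, 0.552]
wrist_force: [-0.0, 0.1, -1.1]
width: 0.0357
```

```bash
python3 - <<'E'
from h import *
st()
E
```

```text
t 11.5667 pos [ 0.5409 -0.3168  0.297 ] F [-0.0255  0.1303 -1.079 ] w 0.03571738080128541
q [-0.2193  0.2468  0.0139 -0.0006 -1.341  -0.0016]
[[-0.0029 -0.9757  0.2192]
 [ 0.0012  0.2192  0.9757]
 [-1.      0.0031  0.0005]]
```

J6 is near 0, as planned, and tool z points along the presumed hole direction. I rotate about −y to bring it up.

Request:
{"name": "carry_out", "arguments": {
  "moves": [
    [0, 0, 0, 0, 0, -3, 0],
    [0, 0, 0, 0, 0, -5, 0],
    [0, 0, 0, 0, 0, -7, 0],
    [0, 0, 0, 0, 0, -5, 0],
    [0, 0, 0, 0, 0, 0, 0]
  ]
}}

```text
time_s: 11.98
tool_pos: [0.5405, -0.3194, 0.2963]
tcp_rot: [-0.353, 0.449, 0.511, 0.643]
wrist_force: [-0.7, -0.3, -2.1]
width: 0.0358
```

```bash
python3 - <<'E'
from h import *
st()
E
```

```text
t 11.9833 pos [ 0.5405 -0.3194  0.2963] F [-0.7349 -0.2669 -2.1113] w 0.035847347612481636
q [-0.4501  0.3425  0.234  -0.3455 -1.5489  0.2416]
[[ 0.0751 -0.9736  0.2157]
 [ 0.3397  0.2284  0.9124]
 [-0.9375  0.0047  0.3479]]
```

Request:
{"name": "carry_out", "arguments": {
  "moves": [
    [0, 0, 0, 0, 0, -4, 0],
    [0, 0, 0, 0, 0, -6, 0],
    [0, 0, 0, 0, 0, -6, 0],
    [0, 0, 0, 0, 0, -5, 0],
    [0, 0, 0, 0, 0, -4, 0],
    [0, 0, 0, 0, 0, 0, 0]
  ]
}}

```text
time_s: 12.48
tool_pos: [0.54, -0.3186, 0.2944]
tcp_rot: [-0.233, 0.3, 0.576, 0.724]
wrist_force: [-0.3, 0.0, -2.4]
width: 0.0356
```

```bash
python3 - <<'E'
from h import *
st()
E
```

```text
t 12.4833 pos [ 0.54   -0.3186  0.2944] F [-0.3088  0.0238 -2.4488] w 0.03555609598471316
q [-0.6864  0.5025  0.4154 -0.7178 -1.8313  0.3873]
[[ 0.1553 -0.9738  0.1662]
 [ 0.6943  0.2273  0.6828]
 [-0.7027  0.0093  0.7114]]
```

Joints are well within range. At 45° tilt, I'll look from above for the hole.

```bash
python3 - <<'E'
from h import *
from plant import bot
a=bot.camera('top')[0]; s=bot.camera('scene')[0]
c=bot.get_calibration('top');cs=bot.get_calibration('scene')
p=bot.observe()['tool_pos']
def uv(c):
    M=np.linalg.inv(c['cam_to_world']); return cv2.projectPoints(p.reshape(1,3),cv2.Rodrigues(M[:3,:3])[0],M[:3,3],c['intrinsics'],c['dist_coeffs'])[0].ravel()
print(uv(c),uv(cs))
def z(im,q,h):
    x,y=[int(max(0,t-h)) for t in q]; return cv2.resize(im[y:y+2*h,x:x+2*h,::-1],(380,380),interpolation=cv2.INTER_CUBIC)
cv2.imwrite('pics/p7.png',np.hstack([z(a,uv(c),24),z(s,uv(cs),45)]))
E
```

```text
[372.76314684 178.66018146] [101.44886262 137.94682999]
```

View pics/p7.png

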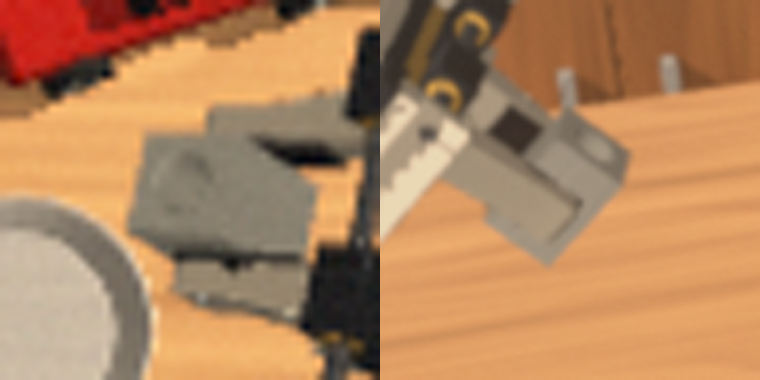

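Both views show the round hole on the end that is turning up (zoom (185,185) and (605,150)). I continue the turn.

Request:
{"name": "carry_out", "arguments": {
  "moves": [
    [0, 0, 0, 0, 0, -4, 0],
    [0, 0, 0, 0, 0, -5, 0],
    [0, 0, 0, 0, 0, -5, 0],
    [0, 0, 0, 0, 0, -5, 0],
    [0, 0, 0, 0, 0, -4, 0],
    [0, 0, 0, 0, 0, 0, 0]
  ]
}}

```text
time_s: 13.08
tool_pos: [0.5408, -0.317, 0.2956]
tcp_rot: [-0.115, 0.15, 0.612, 0.768]
wrist_force: [0.5, 0.3, -2.5]
width: 0.0359
```

```bash
python3 - <<'E'
from h import *
st()
E
```

```text
t 13.0833 pos [ 0.5408 -0.317   0.2956] F [ 0.5464  0.2654 -2.5448] w 0.03593570916799437
q [-0.8363  0.6612  0.4977 -1.0336 -2.0575  0.4134]
[[ 0.205  -0.9747  0.0895]
 [ 0.9061  0.2235  0.3593]
 [-0.3702  0.0074  0.9289]]
```

Request:
{"name": "carry_out", "arguments": {
  "moves": [
    [0, 0, 0, 0, 0, -4, 0],
    [0, 0, 0, 0, 0, -5, 0],
    [0, 0, 0, 0, 0, -5, 0],
    [0, 0, 0, 0, 0, -4, 0],
    [0, 0, 0, 0, 0, -3.7, 0],
    [0, 0, 0, 0, 0, 0, 0],
    [0, 0, 0, 0, 0, 0, 0]
  ]
}}

```text
time_s: 13.67
tool_pos: [0.5419, -0.3165, 0.2983]
tcp_rot: [-0.002, 0.004, 0.624, 0.781]
wrist_force: [-0.1, 0.3, -1.0]
width: 0.0359
```

```bash
python3 - <<'E'
from h import *
o,R=st()
t=np.array([.543,-.3175,.2])+R[:,0]*.009
print(R.T@(t-o['tool_pos']))
E
```

```text
t 13.6667 pos [ 0.5419 -0.3165  0.2983] F [-0.1341  0.3391 -1.037 ] w 0.035940773084709526
q [-0.9229  0.8062  0.5086 -1.3176 -2.2308  0.3859]
[[ 0.221  -0.9753  0.0043]
 [ 0.9752  0.2211  0.0087]
 [-0.0094  0.0022  1.    ]]
[ 0.0092 -0.0015 -0.0983]
```

Level. Before lowering, I check what is around the hand.

```bash
python3 - <<'E'
from h import *
from plant import bot
a,d=bot.camera('top'); s=bot.camera('scene')[0]
cv2.imwrite('pics/p8.png',np.vstack([cv2.resize(a[90:290,300:512,::-1],(640,604))[:300*2]]))
cv2.imwrite('pics/p9.png',s[:,:,::-1])
# initial heights around
a0,d0,c=load('top')
vv,uu=np.mgrid[0:384,0:512]
o,dd=ray(c,np.c_[uu.ravel(),vv.ravel()]); X=(o+dd*d0.ravel()[:,None])
m=(X[:,0]>.3)&(X[:,0]<.75)&(X[:,1]<-.36)&(X[:,2]>.03)
for y in np.arange(-.9,-.36,.05):
    k=m&(abs(X[:,1]-y)<.025)
    if k.any(): print(round(y,2),X[k,2].max(),X[k,0].min(),X[k,0].max())
E
```

```text
-0.85 0.08859994707746832 0.7395154169334712 0.7431238302632561
-0.8 0.1296938938793164 0.7393440530204425 0.74931168117137
-0.75 0.13334629115514995 0.7397129221273296 0.7498279305455418
-0.7 0.17501575551536397 0.30102239226592276 0.7499385606360107
-0.65 0.12928270818458532 0.4932144260422721 0.749497199048611
-0.6 0.13231935705037778 0.44500178037962024 0.7497959680334265
-0.55 0.12951127616995683 0.48275423454464383 0.7497657576540213
-0.5 0.1284296474891271 0.7426525867012115 0.7491744410378537
-0.45 0.0472253729923211 0.6800963934347559 0.7497033545117326
-0.4 0.062000596831141896 0.6693353789325758 0.7490245761651726
```

View pics/p8.png

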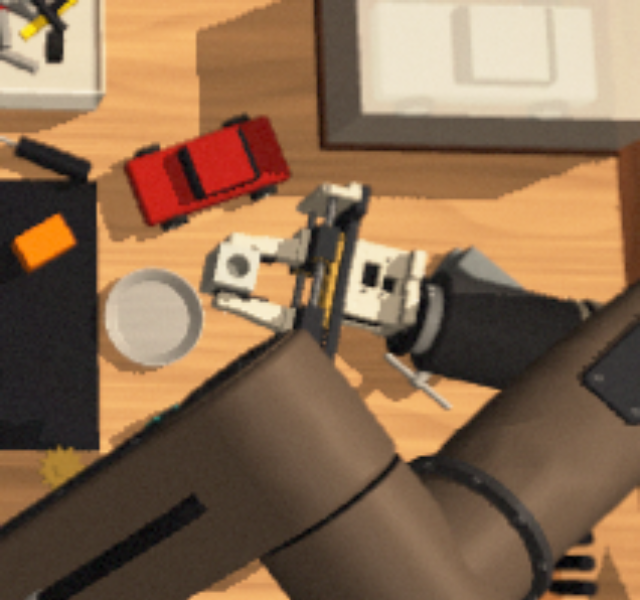

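View pics/p9.png

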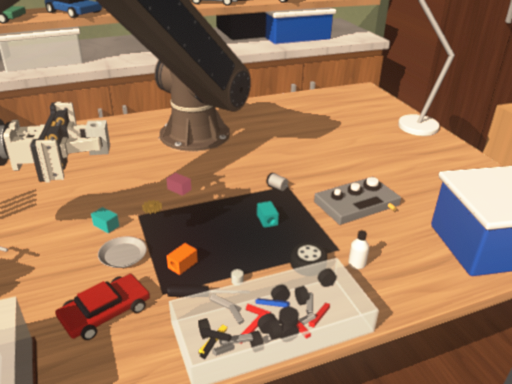

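The hole is clearly visible facing up (zoom (238,268)). A vise about 0.13 m high stands under the wrist, so I lower only to about 0.22 m, keeping it clear.

Request:
{"name": "carry_out", "arguments": {
  "moves": [
    [0, 0.003, 0, -0.008, 0, 0, 0],
    [0, 0.003, 0, -0.015, 0, 0, 0],
    [0, 0.003, -0.001, -0.015, 0, -0.5, 0],
    [0, 0, 0, -0.015, 0, 0, 0],
    [0, 0, 0, -0.014, 0, 0, 0],
    [0, 0, 0, -0.008, 0, 0, 0],
    [0, 0, 0, 0, 0, 0, 0],
    [0, 0, 0, 0, 0, 0, 0],
    [0, 0, 0, 0, 0, 0, 0],
    [0, 0, 0, 0, 0, 0, 0]
  ]
}}

```text
time_s: 14.6
tool_pos: [0.5445, -0.3093, 0.2246]
tcp_rot: [0.0, -0.001, 0.623, 0.782]
wrist_force: [0.2, -0.3, -1.5]
width: 0.0358
```

```bash
python3 - <<'E'
from h import *
from plant import bot
o,R=st()
print(o['joint_velocities'])
a,d=bot.camera('top'); s=bot.camera('scene')[0]
c=bot.get_calibration('top'); import pickle
pickle.dump((a,d,c),open('pics/top1.pkl','wb'))
cv2.imwrite('pics/p10.png',np.hstack([cv2.resize(a[150:220,335:405,::-1],(400,400)),cv2.resize(s[100:270,0:170,::-1],(400,400))]))
vv,uu=np.mgrid[160:205,350:400]
oo,dd=ray(c,np.c_[uu.ravel(),vv.ravel()]); X=oo+dd*d[160:205,350:400].ravel()[:,None]
P=o['tool_pos']
m=(abs(X[:,0]-P[0])<.03)&(abs(X[:,1]-P[1])<.05)&(X[:,2]>.15)
print(m.sum(),np.percentile(X[m],[5,50,95],axis=0))
E
```

```text
t 14.6 pos [ 0.5445 -0.3093  0.2246] F [ 0.1765 -0.2862 -1.543 ] w 0.035844723871267546
q [-0.9023  0.8886  0.4727 -1.2586 -2.1828  0.5161]
[[ 0.2225 -0.9749 -0.002 ]
 [ 0.9749  0.2225 -0.0018]
 [ 0.0022 -0.0015  1.    ]]
[ 0.001  -0.0023 -0.002   0.0012  0.0021  0.0012]
367 [[ 0.5177 -0.3531  0.2118]
 [ 0.5454 -0.3207  0.2364]
 [ 0.5699 -0.2988  0.2539]]
```

View pics/p10.png

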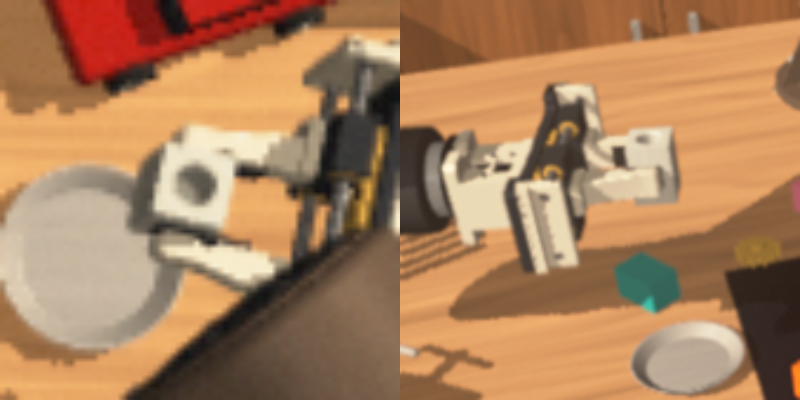

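```bash
python3 - <<'E'
from h import *
a,d,c=load('top',1)
print(onz(c,[[369.0,181.6]],.2525)); 
# dish inner/rim at now
g=cv2.cvtColor(load('top')[0],cv2.COLOR_RGB2HSV)
oo,dd=ray(c,[[369,176],[364,182],[374,186]])
for (u,v),q in zip([[369,176],[364,182],[374,186]],dd): print(oo+q*d[v,u])
E
```

```text
[[ 0.54141569 -0.31886454  0.2525    ]]
[ 0.55732035 -0.31922942  0.25262545]
[ 0.53998904 -0.30476233  0.25267792]
[ 0.52970595 -0.33330334  0.24975715]
```

The hole centre is at (0.541, −0.319), against the dish middle at (0.543, −0.3175). The top face is at 0.2526 m, so the carrier's centre is about 0.225 m up. Handing in.

```bash
python3 - <<'E'
from h import *
from plant import bot
st()
print(bot.hand_in())
E
```

```text
t 14.7 pos [ 0.5444 -0.3092  0.2246] F [ 0.1379 -0.1475 -1.8556] w 0.03563398714836725
q [-0.9022  0.8887  0.4723 -1.2586 -2.1828  0.5162]
[[ 0.2225 -0.9749 -0.0018]
 [ 0.9749  0.2225 -0.0021]
 [ 0.0025 -0.0013  1.    ]]
the job is handed in; nothing more can be done
None
```

I pressed the large, small and middle keys in that order, then gripped the carrier and turned its hole end up. I handed the job in at 14.7 s with it held still over the drip dish. The hand-in reports no verdict.

**Keys:** Each key looked flush with its collar in the camera, and the force rose as it reached its stop. Earlier keys were back up before the next press. I last saw all three keys up in the full scene picture before the final lowering.

**Carrier:** My last checks before handing in:

| Check | Measured | Required |
|---|---|---|
| Hole end | seen facing up from above | facing up |
| Tilt of the gripper from level | under 0.01 rad | carrier under 0.22 rad |
| Distance from the dish's middle | about 2 mm | under 35 mm |
| Height of centre | about 0.225 m | 0.075 to 0.25 m |
| Finger opening | 35.6 mm on the 36 mm block | held |
| Weight felt at the wrist | about 1.5 to 1.9 N | held |
| Joint speeds | near zero | still |

**Disagreements and limits:**
- **TCP height:** the keys bottomed about 4 mm higher than the reported tool height implies. I then pressed by force and picture instead of height alone.
- **Force on the large key:** it was pushed to about 33 N before I eased off.
- **Height over the dish:** the carrier's underside ended up about 0.2 m above the table, higher than a hand's breadth above the dish, because a vise stood under the wrist.
- **Other parts:** I saw none of them move, but I did not measure their positions at the end.

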